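# Hang the washed crucible basket up to dry

### The arm

A 6-joint arm with a two-finger parallel gripper is mounted at the origin on the work surface. World frame = base frame: x ahead of the robot, y to its left, z up, the work surface at z = 0. Lengths are in m, angles in degrees, forces in N, time in s.
With the tool pointing down it reaches from about 0.4 to 0.825 m from the base axis. Payload 7 kg.
Tool frame: the origin (TCP) lies midway between the tips of the shut fingers; the grasp point (between the pads) lies ctrl.grasp_offset behind it (ctrl.grasp_offset is the distance from the TCP to the grasp point, in m); z points along the fingers, y is the line along which they close (so a half turn about z gives the same grasp; the last joint's range is limited). The gripper opens to 88 mm and grips with 3 to 60 N. Pads are 19 mm wide; open, the fingers measure 130 mm over their backs; the gripper's body (78 mm by 193 mm) begins 47 mm behind the grasp point.
Start: joints at [90.075, 20.546, 0.682, 0, -70.136, -16.507], TCP at [0.191, 0.647, 0.227] pointing down, gripper open.
Joint ranges: [-176.03, 176.03], [-82.01, 121.73], [-58.28, 71.71], [-173.87, 95.51], [-174.79, -0.11], [-173.66, 173.66]. Speed limits (degrees/s): [136.94, 136.94, 172.46, 180, 180, 180].

### API

Orientations are given as [roll, pitch, yaw] about the fixed x, y, z axes, in that order (R = Rz(yaw) Ry(pitch) Rx(roll)).
In Python, from plant import ctrl gives the robot as it stands. The module is installed in compiled form; this text tells all that it offers.
- The arm moves only by the tool send_rows, never from a script. Its argument "increments" is a list that holds one entry, the list of rows, each a list of 4 numbers: the shift along the world's x, y, z normalised to -1 to 1, where 1 is 0.2 m, then the turn about the world's z normalised to -1 to 1, where 1 is 1.5 rad. In form: [[[x, y, z, roll], ...]]. A call has 1 to 12 rows; each row is the pose to reach, as a shift and turn from the pose commanded when the call began; what a row does not reach only later rows make up. A row lasts 1/8 s, in which the tool goes at most 62.5 mm and 10.7 degrees, less where a joint would pass 70% of its speed; a pose out of reach is approached as far as the arm can. A call with a number of a shift or a turn outside -1 to 1 is refused whole. A call with a gripper value outside its range is refused whole. "jaw" is the opening, from 0 (shut) to 1 (fully open), set as the call begins (left out, the last holds). The fingers move at their own pace and stop on an object; the grip force is fixed at half the most. Time passes only in rows, so rows that repeat a pose let the fingers close. It gives the time, the measured TCP pose, the force, the opening and the grip force at its end, in the units of the state.
- ctrl.get_obs(): the state, without advancing time (a new reading comes with each control period).
- ctrl.snapshot(name): name is "side" or "top" or "wrist"; returns the picture (480x640x3 uint8, red, green, blue); there is no depth.
- ctrl.calibration(name): a dict with "mtx" (3x3 intrinsics, pixels), "eye" and "attitude" of the camera in the world. Camera axes: x right, y up, looking along -z (the intrinsics and any distortion apply to the point x, -y, -z); pixel columns grow to the right and rows downward; lengths in m; the calibration is good to about 2 mm. A picture is of the moment at which its call begins: read the wrist's pose just before it. calibration takes no time and is no camera call; for the wrist camera it gives the pose at the moment of the call.
- ctrl.close_job(): hands the job in; it is judged then, once.
Trained networks look in the newest picture that a camera, given by its name, has taken for a name from the list of things; names that differ only in an ending like _2 or _b are one class to them, and where a whole thing is asked for, a point or a joint stands for the part that bears it (a point fixed in the world has none). Each returns a list of dicts, best first, with "conf" (0 to 1); they miss things now and then, are a little off and sometimes report something else, mostly with a low value. They report only what shows in the picture. A call takes as long as a camera call.
- ctrl.trace(thing, camera): "mask" (480x640 bool, what is visible of it) and "bbox" ([left, top, right, bottom] in pixels, round what is visible of it).
- ctrl.spot_point(thing, camera): "pixel" ([row, column] in pixels: a listed point, or the origin of a listed thing).
The state is a dict: "clock": time; "joint_pos": joint angles; "qvel": joint speeds; "tau": joint torques, N m; "tool_pos": TCP position; "orientation": TCP orientation; "force": force on the tool from outside, world axes, zero at the start; "moment": the same for the moment, N m; "opening": finger opening in m; "gripper_force": force on a finger pad.
Only numpy, scipy, OpenCV 4.12 (cv2) and the standard library are available. Lean on these libraries where they do the work, as an engineer would, in place of code of your own. Each camera call takes 0.05 s, during which the arm holds its last target. There are 200 camera calls.

### The job

Lift the basket of crucibles out of the ultrasonic bath and set it down gently, upright and flat, inside the draining tray, letting go of it. Then pick it up again so that the handle is free for the hook, and hang it by the handle on the hook of the taller stand, hanging freely and at rest with both crucibles still in it. Leave the mortar, the small jar and the dish that stand nearby where they are.

Things in the scene. Friction and masses are not known exactly. Their poses are not given: they have to be found in the camera images.
- bath: ultrasonic cleaning bath, drained, white housing 190 x 120 x 115 mm, fixed. Origin under its centre, long side along its x. Open tank 150 (x) x 86 (y) mm, its floor 45 mm and its rim 115 mm above the origin; the basket starts standing in it, roughly parallel to it.
- basket: perforated steel basket, rigid, about 0.32 kg with its load of two crucibles, which stay below the rim: 120 (x) x 60 (y) x 55 mm tall, walls 3 mm. Origin: centre of its underside, z up. A stiff round wire handle arches over its middle, in the plane x = 0, from one long wall to the other. Both ends are alike.
- basket_handle (a point): centre of the level top of the basket's handle (8 mm round wire), on the wire's axis, 101 mm above the basket's origin; axes as the basket's. The level part is 32 mm long along y, then slopes to uprights at y = +-26.5 mm. The arch is open between the basket's rim (55 mm up) and the wire's underside (97 mm up).
- tray: white plastic draining tray, 200 (x) x 150 (y) mm, fixed. Origin under its centre; its floor is 4 mm, its lip (4 mm thick) 12 mm above the origin.
- tall_stand: the taller of two alike hook stands, fixed: round grey foot of 90 mm, 12 mm post 230 mm tall, steel hook that points along the stand's -x (roughly to the robot). Origin: centre of the foot's underside, on the post's axis.
- hook_seat (a point): middle of the tall hook's saddle, on the axis of its 8 mm bar, 110 mm from the post, 205 mm above the table; axes as the stand's (x to the post). From here the bar is level for 8 mm either way, then rises 14 mm to the open tip (tip axis at x = -24 mm; its top 18 mm above this point) and 12 mm to a level arm to the post.
- low_stand: the lower hook stand, the same foot and hook with the saddle only 85 mm up, post 110 mm tall, fixed: too low for the basket, not used. Origin as the tall stand's. The two stands may have swapped places.
- crucible_a: white porcelain crucible, 34 mm wide at the rim, 28 mm tall, 30 g, standing in the basket about 32 mm to one side of the handle. Origin: centre of its underside
- crucible_b: its twin at the other end of the basket
- mortar: white porcelain mortar, 116 mm wide, 55 mm tall, with its pestle leaning out to one side to 95 mm, standing loose, not part of the job. Origin: centre of its underside
- jar: small white jar with a red lid, 48 mm wide, 65 mm tall, standing loose, not part of the job. Origin: centre of its underside
- dish: white porcelain dish, 90 mm wide, 35 mm tall, standing loose, not part of the job. Origin: centre of its underside

How it is judged (in metres and radians):
On the way:
1. the basket stands upright and flat on the tray's floor, let go of by the gripper (contact force between basket and tray above 1 N and contact force between basket and the fingers below 0.1 N and z of basket in the frame of tray below 0.009 m and angle between basket's own z axis and vertical below 0.08 rad and linear speed of basket below 0.03 m/s), for 0.2 s.
At the end, for the whole second after the job is handed in: The basket hangs by its handle in the saddle of the tall stand's hook (handle's middle within 26 mm of the saddle's middle and above it, weight on the stand), tilted less than 0.35 rad, at rest (under 0.05 m/s and 0.5 rad/s), with both crucibles inside it (distance between basket_handle and hook_seat below 0.026 m and z of basket_handle in the frame of hook_seat above 0 m and contact force between basket and tall_stand above 1 N and angle between basket's own z axis and vertical below 0.35 rad and linear speed of basket below 0.05 m/s and angular speed of basket below 0.5 rad/s and horizontal distance between each of crucible_a, crucible_b and basket below 0.07 m and z of crucible_a in the frame of basket between -0.01 and 0.04 m and z of crucible_b in the frame of basket between -0.01 and 0.04 m); the robot touches nothing.
It fails at once if the basket is dropped or slammed onto the tray (over 60 N) (contact force between basket and tray above 60 N).
It fails at once if the mortar, the jar or the dish is moved more than 40 mm or tipped over (distance of any of mortar, jar, dish from where it was at the start of the episode above 0.04 m or angle between any of mortar, jar, dish's own z axis and vertical above 0.5 rad).
It also fails if it takes over 64 s, if anything falls off the work surface, if the arm or the gripper's body presses on something with over 40 N, if the wrist force passes 120 N, or if a joint passes its speed limit or range.

## Working session

There is one attempt and no reset: what is moved stays moved. The work goes in short steps, Python scripts to look and compute and a tool call to move; the robot and the scene stay as the last step left them, time stands still between calls to the robot, and variables do not carry over. Pictures are saved under pics/ and viewed, at most 10 in all, crops included, and the job is handed in when it is done.

Besides the shell and the picture viewer there is one more tool, called after "Emit:" as a command line: name --argument value ..., lists and objects as JSON in quotes. send_rows: Moves the arm, as the interface text tells. Its arguments: {"type":"object","properties":{"increments":{"type":"array"},"jaw":{"type":"number"}},"required":["increments"]}

```bash
mkdir -p pics; cat > h.py <<'E'
import numpy as np, cv2
from plant import ctrl
def snap(n,f=None):
    im=ctrl.snapshot(n)
    if f: cv2.imwrite('pics/'+f,cv2.cvtColor(im,cv2.COLOR_RGB2BGR))
    return im
def ray(n,rc,cal=None):
    c=cal or ctrl.calibration(n); K=np.array(c['mtx']); R=att(c['attitude'])
    p=np.linalg.inv(K)@[rc[1],rc[0],1.]
    return np.array(c['eye']),R@np.array([p[0],-p[1],-p[2]])
def att(a):
    a=np.array(a,float)
    if a.shape==(3,3): return a
    r,p,y=np.deg2rad(a)
    from scipy.spatial.transform import Rotation as Ro
    return Ro.from_euler('xyz',[r,p,y]).as_matrix()
def atz(n,rc,z,cal=None):
    e,d=ray(n,rc,cal); return e+d*(z-e[2])/d[2]
def tri(obs):
    A=np.zeros((3,3));b=np.zeros(3)
    for n,rc in obs:
        e,d=ray(n,rc); d/=np.linalg.norm(d); P=np.eye(3)-np.outer(d,d); A+=P;b+=P@e
    return np.linalg.solve(A,b)
def proj(n,X):
    c=ctrl.calibration(n);q=att(c['attitude']).T@(np.array(X)-c['eye']);p=np.array(c['mtx'])@[q[0],-q[1],-q[2]];return p[1]/p[2],p[0]/p[2]
E
python3 - <<'E'
from h import *
np.set_printoptions(precision=4,suppress=True)
print(ctrl.get_obs(),ctrl.grasp_offset)
for n in('side','top'):
    print(n,ctrl.calibration(n)); snap(n,n+'0.png')
    for t in('basket_handle','hook_seat','basket','bath','tray','tall_stand','low_stand','mortar','jar','dish','crucible_a'):
        r=ctrl.spot_point(t,n); print(t,[(np.round(q['pixel'],1),round(q['conf'],2)) for q in r[:3]])
E
```

```text
{'clock': 0.0, 'joint_pos': array([ 90.0736,  20.5911,   0.6343,  -0.0223, -70.1353, -16.5074]), 'qvel': array([-0.0195,  0.1077,  0.0116,  0.0106,  0.0643, -0.1205]), 'tau': array([  0.001 , -58.2702,  29.3054,   6.9975,   0.0068,  -0.0002]), 'tool_pos': array([0.1908, 0.647 , 0.2256]), 'orientation': array([179.9058,  -0.0061, -16.4414]), 'force': array([ 0.0277, -0.0905,  0.0335]), 'moment': array([-0.0127,  0.0185, -0.0082]), 'gripper_force': 0.0, 'opening': 0.08797735049285536} 0.0188
side {'mtx': array([[583.5735,   0.    , 324.7775],
       [  0.    , 583.5735, 240.8104],
       [  0.    ,   0.    ,   1.    ]]), 'eye': array([0.0097, 0.625 , 0.8781]), 'attitude': array([  48.2459,    0.7976, -141.5985])}
basket_handle [(array([335.9, 219.7]), 0.67)]
hook_seat [(array([132.1, 431.8]), 0.72)]
basket [(array([373.8, 227.4]), 0.73)]
bath [(array([388.7, 227.1]), 0.63), (array([359.7, 212.8]), 0.36)]
tray []
tall_stand [(array([192.2, 388.2]), 0.72)]
low_stand [(array([224. , 324.1]), 0.69), (array([358.8, 216.1]), 0.49)]
mortar [(array([271.8, 263.3]), 0.71)]
jar [(array([299.2, 2
[... 152 characters left out ...]
97,   0.    , 320.5698],
       [  0.    , 470.2897, 245.4196],
       [  0.    ,   0.    ,   1.    ]]), 'eye': array([ 0.4755, -0.0231,  1.0879]), 'attitude': array([  3.5311,  -1.2899, -88.3974])}
basket_handle [(array([248.3, 161.1]), 0.75)]
hook_seat [(array([258.6, 492.1]), 0.57)]
basket [(array([251.9, 177.5]), 0.76)]
bath [(array([252.7, 180.4]), 0.6), (array([193.4, 381.7]), 0.57)]
tray [(array([270.1, 297.9]), 0.94)]
tall_stand [(array([210.4, 468.2]), 0.79)]
low_stand [(array([194.1, 378.9]), 0.98)]
mortar [(array([185. , 293.9]), 0.71)]
jar [(array([167.1, 228.1]), 0.82)]
dish [(array([312.2, 386.4]), 0.92)]
crucible_a [(array([266.5, 167.2]), 0.64), (array([238.1, 185.5]), 0.51)]
```

View pics/top0.png

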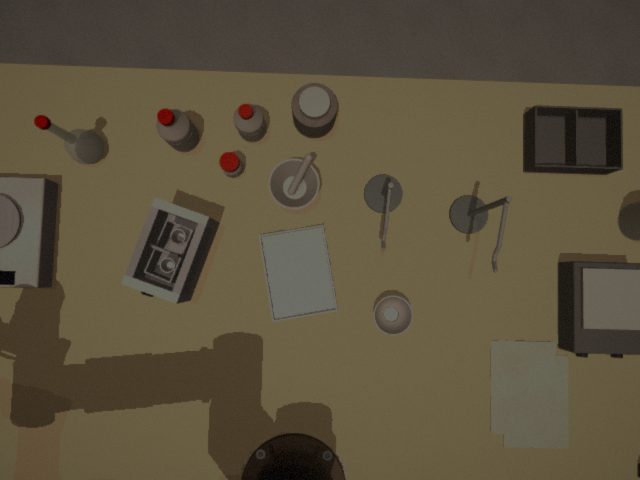

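View pics/side0.png

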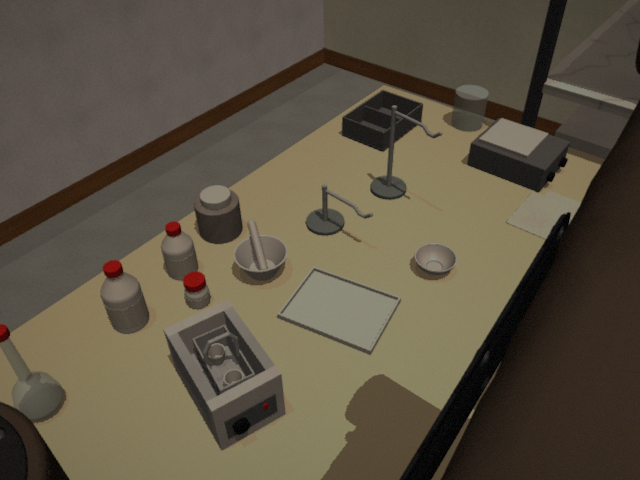

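```bash
python3 - <<'E'
from h import *
np.set_printoptions(precision=4,suppress=True)
print('handle',tri([('side',(335.9,219.7)),('top',(248.3,161.1))]),atz('top',(248.3,161.1),.146),atz('side',(335.9,219.7),.146))
print('seat',tri([('side',(132.1,431.8)),('top',(258.6,492.1))]),atz('top',(258.6,492.1),.205),atz('side',(132.1,431.8),.205))
print('tall',atz('top',(210.4,468.2),0),atz('side',(192.2,388.2),0))
print('low',atz('top',(194.1,378.9),0),atz('side',(224,324.1),0))
print('bath',atz('top',(252.7,180.4),0),'basket',atz('top',(251.9,177.5),.045),atz('side',(373.8,227.4),.045))
print('tray',atz('top',(270.1,297.9),0))
for n,p in(('mortar',(185,293.9)),('jar',(167.1,228.1)),('dish',(312.2,386.4))):print(n,atz('top',p,0))
import cv2
snap('top')
for t,z in(('tray',.012),('bath',.115),('basket',.1)):
    r=ctrl.trace(t,'top')
    if not r: print('no',t);continue
    m=r[0]['mask'].astype(np.uint8);cs,_=cv2.findContours(m,0,2);c=max(cs,key=cv2.contourArea)
    P=np.array([atz('top',(q[0][1],q[0][0]),z)[:2] for q in c],np.float32)
    print(t,r[0]['conf'],cv2.minAreaRect(P))
E
```

```text
handle [0.5177 0.2723 0.1496] [0.5192 0.2746 0.146 ] [0.5186 0.2697 0.146 ]
seat [ 0.5137 -0.3632  0.2161] [ 0.5151 -0.3669  0.205 ] [ 0.5213 -0.3808  0.205 ]
tall [ 0.6358 -0.3896  0.    ] [ 0.6179 -0.3766  0.    ]
low [ 0.6676 -0.1788  0.    ] [ 0.6682 -0.1836  0.    ]
bath [0.5171 0.2762 0.    ] basket [0.517  0.2703 0.045 ] [0.5184 0.2704 0.045 ]
tray [0.4848 0.005  0.    ]
mortar [0.6827 0.0205 0.    ]
jar [0.7199 0.175  0.    ]
dish [ 0.3936 -0.2017  0.    ]
tray 0.91 ((0.4795951843261719, 0.0050886571407318115), (0.20369578897953033, 0.15343621373176575), 11.00600528717041)
bath 0.97 ((0.5123559236526489, 0.2648962736129761), (0.14579541981220245, 0.19472438097000122), 71.77423858642578)
basket 0.69 ((0.518099308013916, 0.2752769887447357), (0.07657944411039352, 0.12201985716819763), 71.17401123046875)
```

Top view: bath with basket around (170,250) and its long side close to world x, tray at (298,272), dish (392,314). The tall stand is at (468,213) with its hook at about (495,260), and the low stand is at (383,193). The side view agrees on all of these.

The first grasp will be at the handle's middle. The regrasp will be at an upright, which leaves the middle free for the hook.

Emit:
send_rows --increments '[[[0.2, -0.24, 0, -0.11], [0.4, -0.48, 0, -0.22], [0.6, -0.72, 0, -0.33], [0.8, -0.95, 0, -0.44], [0.8, -0.95, 0, -0.54], [0.8, -0.95, 0, -0.54]]]' --jaw 1

```text
clock: 2.15
tool_pos: [0.3515, 0.457, 0.2269]
orientation: [-180.0, 0.0, -62.9]
force: [0.6, 0.6, 0.1]
opening: 0.088
gripper_force: 0.0
```

Emit:
send_rows --increments '[[[0.2, -0.22, 0, -0.11], [0.4, -0.44, 0, -0.22], [0.6, -0.66, 0, -0.33], [0.82, -0.88, 0, -0.44], [0.82, -0.92, 0.2, -0.54], [0.82, -0.92, 0.2, -0.54], [0.82, -0.92, 0.2, -0.54]]]'

```text
clock: 3.02
tool_pos: [0.5146, 0.2741, 0.2663]
orientation: [180.0, 0.0, -109.0]
force: [0.6, -0.3, -1.0]
opening: 0.0878
gripper_force: 0.0
```

```bash
python3 - <<'E'
from h import *
np.set_printoptions(precision=4,suppress=True)
o=ctrl.get_obs();print(o['clock'],o['tool_pos'],o['orientation'],o['joint_pos'])
cal=ctrl.calibration('wrist');snap('wrist','w1.png')
for t,z in(('basket_handle',.146),('basket',.045),('crucible_a',.048),('bath',0)):
    for r in ctrl.spot_point(t,'wrist')[:2]: print(t,r['pixel'],r['conf'],atz('wrist',r['pixel'],z,cal))
for t,z in(('bath',.115),('basket',.1)):
  for r in ctrl.trace(t,'wrist')[:1]:
    cs,_=cv2.findContours(r['mask'].astype(np.uint8),0,2);c=max(cs,key=cv2.contourArea)
    P=np.array([atz('wrist',(q[0][1],q[0][0]),z,cal)[:2] for q in c],np.float32)
    print(t,r['conf'],r['bbox'],cv2.minAreaRect(P))
E
```

```text
3.025 [0.5146 0.2741 0.2663] [ 179.9826    0.0172 -109.0188] [ 47.2358  10.5848  -7.7347  -0.024  -71.6717 -66.247 ]
basket_handle [239.4, 317.3] 0.55 [0.5166 0.2722 0.146 ]
basket [216.1, 319.3] 0.62 [0.5156 0.2722 0.045 ]
basket [171.4, 114.2] 0.3 [0.6923 0.164  0.045 ]
crucible_a [218.2, 287.8] 0.63 [0.5462 0.2634 0.048 ]
crucible_a [216.1, 351.1] 0.57 [0.4851 0.2822 0.048 ]
bath [217.3, 349.9] 0.15 [0.486  0.2923 0.    ]
bath 0.68 [201.6, 157.8, 433.8, 304.3] ((0.5156540870666504, 0.2738567292690277), (0.12396004796028137, 0.19210301339626312), 71.72735595703125)
basket 0.66 [251.9, 184.2, 387.3, 271.9] ((0.5157357454299927, 0.27435165643692017), (0.07513052970170975, 0.12180205434560776), 70.94078826904297)
```

View pics/w1.png

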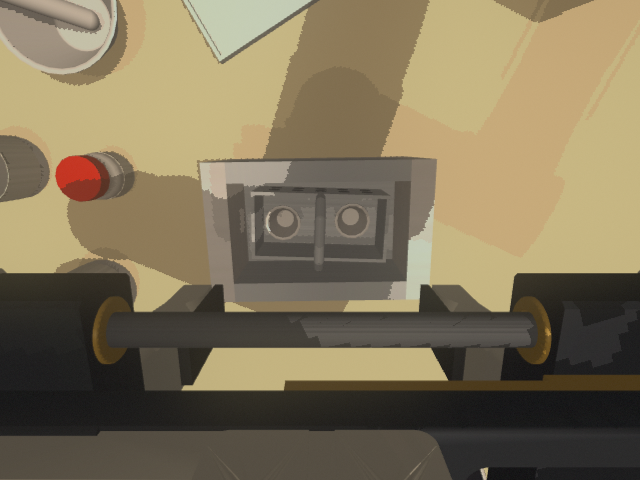

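Wrist view: the basket sits in the bath, aligned with the image, with the handle at (318,235) between the crucibles. The fingers are on either side of it. I'm descending on the handle's middle.

Emit:
send_rows --increments '[[[0.01, -0.005, -0.15, 0], [0.01, -0.005, -0.3, 0], [0.01, -0.005, -0.45, 0], [0.01, -0.005, -0.6, 0], [0.01, -0.005, -0.69, 0], [0.01, -0.005, -0.69, 0]]]'

```text
clock: 4.12
tool_pos: [0.5162, 0.2718, 0.1271]
orientation: [179.9, -0.2, -109.2]
force: [-0.5, 1.3, 0.7]
opening: 0.0875
gripper_force: 0.0
```

Emit:
send_rows --increments '[[[0, 0, 0, 0], [0, 0, 0, 0], [0, 0, 0, 0], [0, 0, 0, 0], [0, 0, 0, 0], [0, 0, 0, 0], [0, 0, 0, 0], [0, 0, 0, 0]]]' --jaw 0

```text
clock: 5.12
tool_pos: [0.517, 0.2724, 0.1285]
orientation: [180.0, -0.0, -109.2]
force: [-0.5, 0.9, -0.6]
opening: 0.0132
gripper_force: 0.0
```

Emit:
send_rows --increments '[[[0, 0, 0, 0], [0, 0, 0, 0], [0, 0, 0, 0], [0, 0, 0, 0]]]'

```text
clock: 5.62
tool_pos: [0.5168, 0.2723, 0.1283]
orientation: [180.0, -0.0, -109.3]
force: [0.0, 0.1, -3.3]
opening: 0.0068
gripper_force: 30.0
```

Emit:
send_rows --increments '[[[0, 0, 0.08, 0], [0, 0, 0.16, 0], [0, 0, 0.24, 0], [0, 0, 0.32, 0], [0, 0, 0.4, 0], [0, 0, 0.48, 0], [0, 0, 0.54, 0], [0, 0, 0.54, 0]]]'

```text
clock: 6.62
tool_pos: [0.5174, 0.2728, 0.2377]
orientation: [-179.9, 0.1, -109.2]
force: [-0.9, 1.0, -3.9]
opening: 0.0069
gripper_force: 30.0
```

```bash
python3 - <<'E'
from h import *
np.set_printoptions(precision=4,suppress=True)
o=ctrl.get_obs();print(o['force'],o['moment'],o['opening'])
snap('side','s2.png');snap('top')
for t,z in(('tray',.012),('tray',.012)):
    r=ctrl.trace(t,'top')
    if not r: print('no',t);continue
    m=r[0]['mask'].astype(np.uint8);cs,_=cv2.findContours(m,0,2);c=max(cs,key=cv2.contourArea)
    P=np.array([atz('top',(q[0][1],q[0][0]),z)[:2] for q in c],np.float32)
    print(t,r[0]['conf'],cv2.minAreaRect(P)); print(np.round([atz('top',p[::-1],.012)[:2] for p in cv2.approxPolyDP(c,8,True)[:,0].astype(float)],4))
E
```

```text
[-0.8972  0.9854 -3.8509] [ 0.1482 -0.1167  0.0007] 0.006948946524226864
tray 0.9 ((0.479402095079422, 0.004487127065658569), (0.20084631443023682, 0.15166839957237244), 11.625243186950684)
[[ 0.5874 -0.0475]
 [ 0.5601  0.0938]
 [ 0.3702  0.0576]
 [ 0.401  -0.0845]]
tray 0.9 ((0.479402095079422, 0.004487127065658569), (0.20084631443023682, 0.15166839957237244), 11.625243186950684)
[[ 0.5874 -0.0475]
 [ 0.5601  0.0938]
 [ 0.3702  0.0576]
 [ 0.401  -0.0845]]
```

View pics/s2.png

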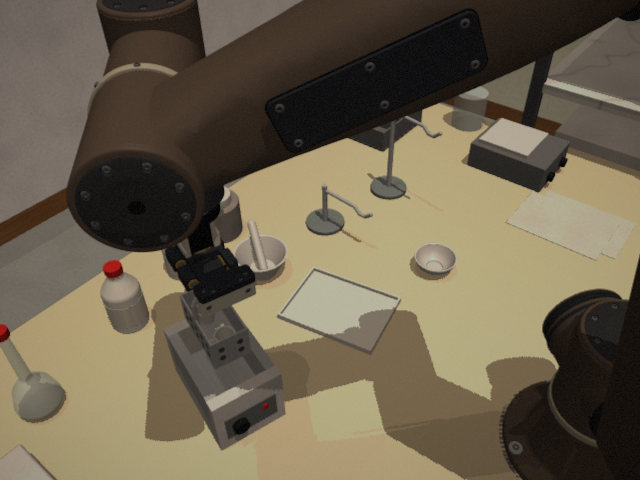

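The basket is out of the bath, gripped and hanging level at about (220,330), with the tray clear at (340,308). I'm carrying it to the tray.

Emit:
send_rows --increments '[[[0, -0.02, 0.03, 0], [-0.005, -0.06, 0.06, 0], [-0.01, -0.12, 0.08, 0.01], [-0.02, -0.2, 0.08, 0.02], [-0.03, -0.28, 0.08, 0.03], [-0.04, -0.36, 0.08, 0.04], [-0.05, -0.44, 0.08, 0.05], [-0.06, -0.52, 0.08, 0.06], [-0.075, -0.6, 0.08, 0.07], [-0.09, -0.68, 0.08, 0.08], [-0.1, -0.76, 0.08, 0.09], [-0.11, -0.84, 0.08, 0.09]]]'

```text
clock: 8.32
tool_pos: [0.4947, 0.1034, 0.2526]
orientation: [-180.0, 0.0, -101.5]
force: [-0.4, -0.2, -4.4]
opening: 0.0069
gripper_force: 30.0
```

Emit:
send_rows --increments '[[[-0.01, -0.08, 0, 0], [-0.02, -0.16, 0, 0], [-0.03, -0.24, -0.05, 0], [-0.05, -0.32, -0.1, 0], [-0.065, -0.4, -0.15, 0], [-0.075, -0.45, -0.2, 0], [-0.075, -0.48, -0.25, 0], [-0.075, -0.5, -0.3, 0], [-0.075, -0.5, -0.35, 0], [-0.075, -0.5, -0.4, 0], [-0.075, -0.5, -0.4, 0], [-0.075, -0.5, -0.4, 0]]]'

```text
clock: 9.82
tool_pos: [0.4802, 0.0046, 0.1728]
orientation: [-180.0, -0.0, -101.5]
force: [-0.3, -0.1, -3.4]
opening: 0.0069
gripper_force: 30.0
```

```bash
python3 - <<'E'
from h import *
np.set_printoptions(precision=4,suppress=True)
o=ctrl.get_obs();print(o['clock'],o['tool_pos'],o['orientation'],o['force'],o['opening'])
im=snap('side');r,c=proj('side',(.48,.005,.1));r,c=int(r),int(c)
print(r,c);cv2.imwrite('pics/s3.png',cv2.resize(im[max(r-110,0):r+110,max(c-140,0):c+140,::-1],None,fx=2.5,fy=2.5))
E
```

```text
9.825 [0.4802 0.0046 0.1728] [-179.9785   -0.0006 -101.4916] [-0.2708 -0.0696 -3.4496] 0.006889560327914209
273 339
```

View pics/s3.png

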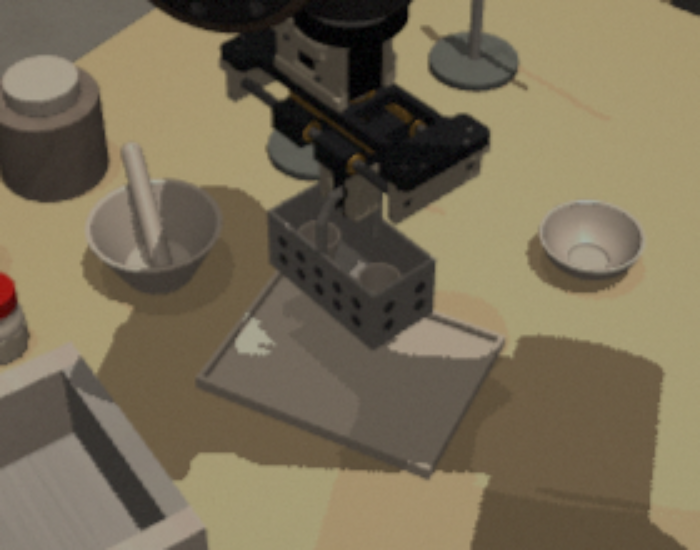

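The basket hangs level above the tray with both crucibles inside (crop (320,235) and (380,270)). I'm lowering it slowly.

Emit:
send_rows --increments '[[[0, 0, -0.05, 0], [0, 0, -0.12, 0], [0, 0, -0.19, 0], [0, 0, -0.26, 0], [0, 0, -0.32, 0], [0, 0, -0.36, 0], [0, 0, -0.38, 0], [0, 0, -0.395, 0], [0, 0, -0.405, 0], [0, 0, -0.41, 0], [0, 0, -0.415, 0], [0, 0, -0.42, 0]]]'

```text
clock: 11.38
tool_pos: [0.4801, 0.0044, 0.0886]
orientation: [-180.0, 0.0, -101.5]
force: [-0.1, -0.1, -4.3]
opening: 0.0071
gripper_force: 30.0
```

Emit:
send_rows --increments '[[[0, 0, -0.005, 0], [0, 0, -0.01, 0], [0, 0, -0.01, 0]]]'

```text
clock: 11.75
tool_pos: [0.4796, 0.0045, 0.0872]
orientation: [180.0, -0.0, -101.5]
force: [-4.6, 2.1, 6.2]
opening: 0.0069
gripper_force: 30.0
```

Emit:
send_rows --increments '[[[0, 0, 0, 0], [0, 0, 0, 0], [0, 0, 0, 0], [0, 0, 0, 0], [0, 0, 0, 0], [0, 0, 0, 0], [0, 0, 0, 0], [0, 0, 0, 0]]]' --jaw 0.7

```text
clock: 12.75
tool_pos: [0.48, 0.0044, 0.0865]
orientation: [180.0, 0.0, -101.5]
force: [-0.1, -1.0, 0.1]
opening: 0.0613
gripper_force: 0.0
```

Emit:
send_rows --increments '[[[0, 0, 0.1, 0], [0, 0, 0.25, 0], [0, 0, 0.4, 0], [0, 0, 0.55, 0], [0, 0, 0.7, 0], [0, 0, 0.75, 0], [0, 0, 0.75, 0], [0, 0, 0.75, 0]]]'

```text
clock: 13.75
tool_pos: [0.4793, 0.0043, 0.2354]
orientation: [179.9, -0.0, -101.5]
force: [-0.8, -0.1, -0.4]
opening: 0.0613
gripper_force: 0.0
```

```bash
python3 - <<'E'
from h import *
np.set_printoptions(precision=4,suppress=True)
o=ctrl.get_obs();print(o['clock'],o['tool_pos'],o['orientation'],o['opening'])
cal=ctrl.calibration('wrist');im=snap('wrist','w4.png')
for t,z in(('basket_handle',.105),('basket',.004),('crucible_a',.007)):
    for r in ctrl.spot_point(t,'wrist')[:2]: print(t,r['pixel'],r['conf'],atz('wrist',r['pixel'],z,cal))
for r in ctrl.trace('basket','wrist')[:1]:
    cs,_=cv2.findContours(r['mask'].astype(np.uint8),0,2);c=max(cs,key=cv2.contourArea)
    P=np.array([atz('wrist',(q[0][1],q[0][0]),.059,cal)[:2] for q in c],np.float32)
    print(r['conf'],r['bbox'],cv2.minAreaRect(P))
for n in('side','top'):
    snap(n)
    for t,z in(('hook_seat',.205),('tall_stand',0),('basket_handle',.105)):
        for r in ctrl.spot_point(t,n)[:1]: print(n,t,np.round(r['pixel'],1),r['conf'],atz(n,r['pixel'],z))
E
```

```text
13.75 [0.4793 0.0043 0.2354] [ 179.9041   -0.041  -101.5251] 0.061305842163629304
basket_handle [237.5, 320.7] 0.68 [0.4791 0.0039 0.105 ]
basket [214.5, 323.4] 0.97 [0.4762 0.0034 0.004 ]
crucible_a [215.7, 349.9] 0.81 [0.4495 0.0096 0.007 ]
crucible_a [217.2, 287.6] 0.65 [ 0.513  -0.0018  0.007 ]
0.65 [253.8, 186.0, 387.3, 267.9] ((0.4792446792125702, 0.006625477224588394), (0.07420310378074646, 0.12001623213291168), 77.92047882080078)
side hook_seat [133.5 431.7] 0.76 [ 0.5185 -0.3756  0.205 ]
side tall_stand [191.4 388.2] 0.79 [ 0.6198 -0.3793  0.    ]
side basket_handle [270.7 338.7] 0.82 [0.4829 0.0032 0.105 ]
top hook_seat [258.7 491.1] 0.62 [ 0.5149 -0.365   0.205 ]
top tall_stand [212.3 468. ] 0.92 [ 0.6313 -0.3892  0.    ]
```

View pics/w4.png

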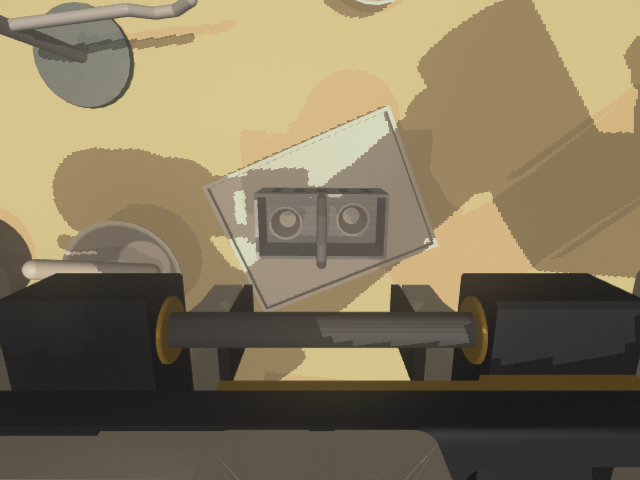

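The basket stands flat in the tray with its handle at (321,230) and both crucibles inside. Before regrasping I'll move the empty gripper over for a close look at the hook.

Emit:
send_rows --increments '[[[0, -0.15, 0.15, 0], [0.05, -0.35, 0.3, 0], [0.1, -0.6, 0.45, 0], [0.15, -0.8, 0.55, 0], [0.2, -1, 0.55, 0], [0.2, -1, 0.55, 0], [0.2, -1, 0.55, 0]]]'

```text
clock: 15.28
tool_pos: [0.5197, -0.1956, 0.3462]
orientation: [180.0, 0.0, -101.6]
force: [-0.1, -0.1, -0.4]
opening: 0.0611
gripper_force: 0.0
```

```bash
cat > hk.py <<'E'
from h import *
np.set_printoptions(precision=4,suppress=True)
import sys
o=ctrl.get_obs();print(o['clock'],o['tool_pos'],o['orientation'])
cal=ctrl.calibration('wrist');snap('wrist',sys.argv[1]);print(cal['eye'])
for t,z in(('hook_seat',.205),('tall_stand',0),('basket_handle',.105)):
    for r in ctrl.spot_point(t,'wrist')[:2]: print(t,np.round(r['pixel'],1),r['conf'],atz('wrist',r['pixel'],z,cal))
E
python3 hk.py w5.png
```

```text
15.275 [ 0.5197 -0.1956  0.3462] [ 179.9647    0.0029 -101.5602]
[ 0.5056 -0.2616  0.5041]
tall_stand [ 62.7 203.9] 0.73 [ 0.626  -0.3906  0.    ]
basket_handle [373.5 386.9] 0.92 [0.4811 0.0091 0.105 ]
```

View pics/w5.png

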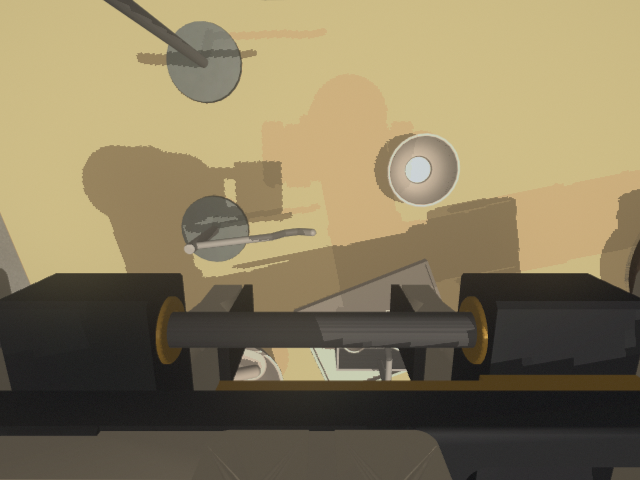

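The tall post leaves the frame at the top, with its foot at (204,62), so the hook is out of view. I'm moving on by 0.12 m.

Emit:
send_rows --increments '[[[0, -0.2, 0.05, 0], [0, -0.4, 0.1, 0], [0, -0.6, 0.1, 0], [0, -0.6, 0.1, 0], [0, -0.6, 0.1, 0]]]'

```text
clock: 16.1
tool_pos: [0.52, -0.3151, 0.3665]
orientation: [180.0, 0.0, -101.5]
force: [0.3, 0.3, -0.1]
opening: 0.0614
gripper_force: 0.0
```

```bash
python3 hk.py w6.png
```

```text
16.1 [ 0.52   -0.3151  0.3665] [ 179.9914    0.0095 -101.5037]
[ 0.5058 -0.381   0.5244]
hook_seat [162.6 312.7] 0.79 [ 0.5152 -0.3718  0.205 ]
tall_stand [160.1 231.2] 0.78 [ 0.6287 -0.3912  0.    ]
tall_stand [161.3 313.8] 0.66 [ 0.5194 -0.3672  0.    ]
```

View pics/w6.png

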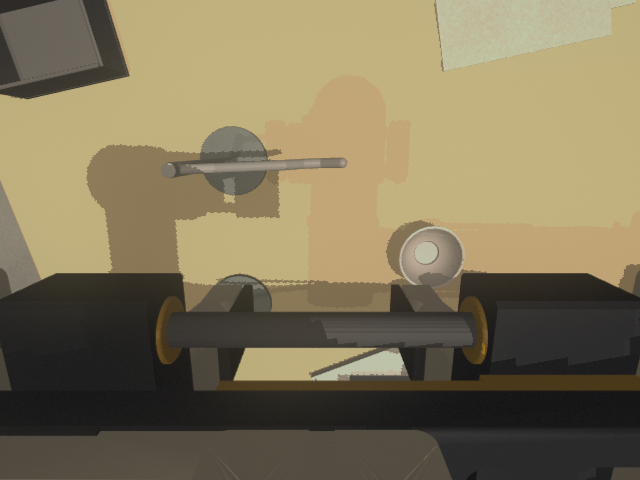

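The hook's tip is at (343,162) and its post top at (170,170), with the bar nearly horizontal in the image. That gives its direction directly.

```bash
python3 - <<'E'
from h import *
np.set_printoptions(precision=4,suppress=True)
t=atz('wrist',(162.5,342),.219);p=atz('wrist',(170.5,170),.230);a=atz('wrist',(167,205),.217)
d=(p-t)[:2];print(t,p,a,np.hypot(*d),np.rad2deg(np.arctan2(d[1],d[0])))
u=d/np.hypot(*d);print('seat from tip',t[:2]+u*.024,'from post',p[:2]-u*.110)
E
```

```text
[ 0.4924 -0.3673  0.219 ] [ 0.6233 -0.3882  0.23  ] [ 0.6002 -0.3855  0.217 ] 0.1325414399252542 -9.051029483422955
seat from tip [ 0.5161 -0.3711] from post [ 0.5147 -0.3708]
```

Emit:
send_rows --increments '[[[-0.02, 0.2, 0, 0], [-0.04, 0.4, 0, 0], [-0.06, 0.6, -0.1, 0], [-0.08, 0.8, -0.2, 0], [-0.1, 1, -0.3, 0]]]'

```text
clock: 16.92
tool_pos: [0.4996, -0.1138, 0.3064]
orientation: [-179.9, 0.0, -101.5]
force: [0.5, -0.1, -1.0]
opening: 0.0613
gripper_force: 0.0
```

Emit:
send_rows --increments '[[[-0.02, 0.2, -0.2, 0], [-0.04, 0.4, -0.4, 0], [-0.06, 0.6, -0.6, 0], [-0.077, 0.72, -0.75, 0], [-0.077, 0.72, -0.88, 0], [-0.077, 0.72, -0.88, 0], [-0.077, 0.72, -0.88, 0]]]'

```text
clock: 17.8
tool_pos: [0.4852, 0.0287, 0.1317]
orientation: [-179.9, 0.0, -101.5]
force: [0.5, 0.0, -0.1]
opening: 0.0612
gripper_force: 0.0
```

Down to TCP z 0.069, then close on the upright.

Emit:
send_rows --increments '[[[0, 0, -0.08, 0], [0, 0, -0.16, 0], [0, 0, -0.24, 0], [0, 0, -0.3, 0], [0, 0, -0.313, 0], [0, 0, -0.313, 0]]]'

```text
clock: 18.55
tool_pos: [0.4849, 0.0284, 0.0684]
orientation: [-180.0, 0.0, -101.5]
force: [-0.3, -0.8, 0.5]
opening: 0.0612
gripper_force: 0.0
```

Emit:
send_rows --increments '[[[0, 0, 0, 0], [0, 0, 0, 0], [0, 0, 0, 0], [0, 0, 0, 0], [0, 0, 0, 0], [0, 0, 0, 0], [0, 0, 0, 0], [0, 0, 0, 0], [0, 0, 0, 0], [0, 0, 0, 0]]]' --jaw 0

```text
clock: 19.8
tool_pos: [0.4844, 0.0284, 0.0679]
orientation: [180.0, -0.0, -101.5]
force: [-1.1, 1.6, 1.4]
opening: 0.0071
gripper_force: 30.0
```

Emit:
send_rows --increments '[[[0, 0, 0.03, 0], [0, 0, 0.08, 0], [0, 0, 0.15, 0], [0, 0, 0.23, 0], [0, 0, 0.31, 0], [0, 0, 0.39, 0], [0, 0, 0.47, 0], [0, 0, 0.55, 0], [0, 0, 0.61, 0], [0, 0, 0.65, 0], [0, 0, 0.66, 0], [0, 0, 0.66, 0]]]'

```text
clock: 21.3
tool_pos: [0.4843, 0.0283, 0.1997]
orientation: [180.0, -0.0, -101.5]
force: [-0.5, -0.5, -3.9]
opening: 0.0073
gripper_force: 30.0
```

```bash
python3 - <<'E'
from h import *
np.set_printoptions(precision=4,suppress=True)
o=ctrl.get_obs();print(o['clock'],o['tool_pos'],o['force'],o['moment'],o['opening'])
a=snap('side');r,c=proj('side',(.48,.005,.17));r,c=int(r),int(c)
A=cv2.resize(a[r-75:r+75,c-75:c+75],(400,400),interpolation=2)
b=snap('wrist');B=cv2.resize(b[90:390,170:470],(400,400))
cv2.imwrite('pics/s7.png',np.hstack([A,B])[:,:,::-1])
E
```

```text
21.3 [0.4843 0.0283 0.1997] [-0.4607 -0.4705 -3.8683] [ 0.1728 -0.0777 -0.0439] 0.007347653761110198
```

View pics/s7.png

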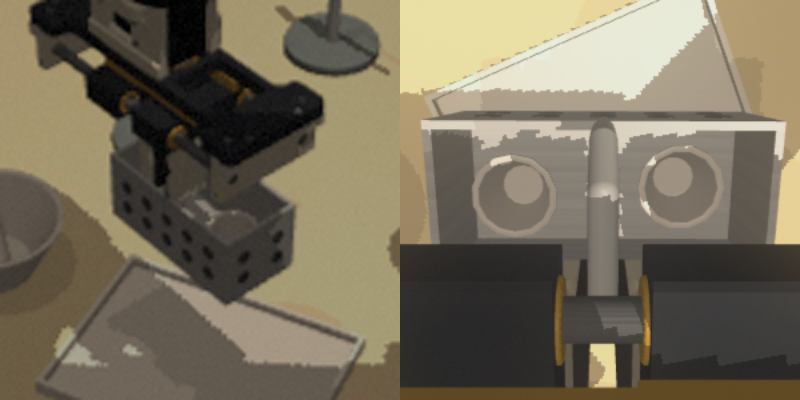

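The basket hangs level from the upright grip, both crucibles are inside, and the handle's middle is free. I'm carrying it to a point in front of the hook tip.

Emit:
send_rows --increments '[[[0, -0.02, 0, 0], [-0.01, -0.06, 0, 0], [-0.025, -0.12, 0, 0], [-0.04, -0.2, 0, 0], [-0.06, -0.28, 0, 0.01], [-0.08, -0.36, 0, 0.01], [-0.1, -0.44, 0, 0.02], [-0.12, -0.53, 0, 0.02], [-0.14, -0.62, 0, 0.03], [-0.16, -0.71, 0, 0.03], [-0.18, -0.8, 0, 0.035], [-0.2, -0.89, 0, 0.035]]]'

```text
clock: 22.9
tool_pos: [0.444, -0.1509, 0.2]
orientation: [-180.0, 0.0, -98.5]
force: [-0.3, 0.7, -3.3]
opening: 0.0073
gripper_force: 30.0
```

Emit:
send_rows --increments '[[[-0.02, -0.09, 0, 0], [-0.04, -0.18, 0, 0], [-0.06, -0.27, 0, 0], [-0.08, -0.36, 0, 0], [-0.1, -0.45, 0, 0], [-0.12, -0.54, 0, 0], [-0.14, -0.62, 0, 0], [-0.155, -0.7, 0, 0], [-0.165, -0.79, 0, 0], [-0.17, -0.87, 0, 0], [-0.17, -0.89, 0, 0], [-0.17, -0.89, 0, 0]]]'

```text
clock: 24.4
tool_pos: [0.4104, -0.3278, 0.1997]
orientation: [180.0, 0.0, -98.5]
force: [0.4, 0.7, -3.8]
opening: 0.0074
gripper_force: 30.0
```

```bash
cat > m.py <<'E'
from h import *
import sys
np.set_printoptions(precision=4,suppress=True)
o=ctrl.get_obs();print(o['clock'],o['tool_pos'],o['orientation'],o['force'],o['opening'])
hz=o['tool_pos'][2]+.037
cal=ctrl.calibration('wrist');b=snap('wrist')
for t,z in(('basket_handle',hz),('hook_seat',.205),('basket',hz-.101)):
    for r in ctrl.spot_point(t,'wrist')[:1]: print(t,np.round(r['pixel'],1),r['conf'],atz('wrist',r['pixel'],z,cal))
a=snap('side');px={}
for t in('basket_handle','hook_seat'):
    for r in ctrl.spot_point(t,'side')[:1]: print('side',t,np.round(r['pixel'],1),r['conf'])
r,c=proj('side',(.49,-.36,.22));r,c=int(r),int(c)
A=cv2.resize(a[max(r-75,0):r+75,c-75:c+75],(400,400),interpolation=2)
B=cv2.resize(b[90:390,170:470],(400,400))
cv2.imwrite('pics/'+sys.argv[1],np.hstack([A,B])[:,:,::-1])
E
python3 m.py s8.png
```

```text
24.4 [ 0.4104 -0.3278  0.1997] [179.9777   0.0113 -98.5498] [ 0.3657  0.7265 -3.8045] 0.0074493163903342945
basket_handle [279.2 320.4] 0.87 [ 0.4065 -0.3523  0.2367]
hook_seat [246.3  57.7] 0.81 [ 0.5146 -0.3719  0.205 ]
basket [224.9 325.6] 0.67 [ 0.4039 -0.3505  0.1357]
side basket_handle [143.6 476.9] 0.94
side hook_seat [133.7 430.6] 0.94
```

View pics/s8.png

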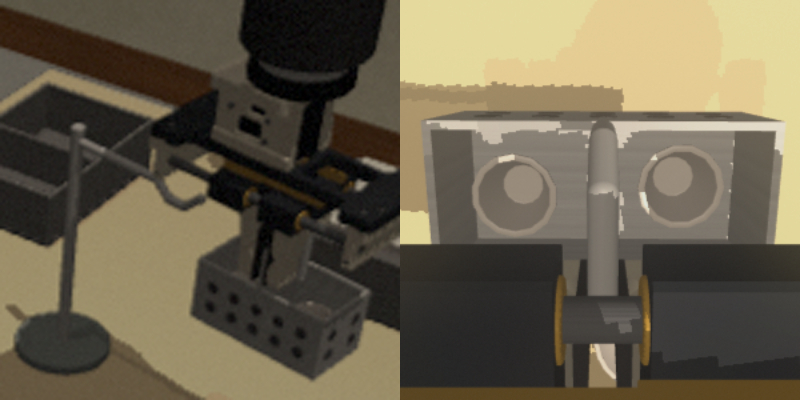

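The handle is free and level with the hook, lined up in front of the tip. In the side crop the hook tip is at (195,200), just left of the gripper. I'm threading it along the hook axis.

Emit:
send_rows --increments '[[[0.02, -0.004, 0, 0], [0.05, -0.009, 0, 0], [0.09, -0.016, 0, 0], [0.13, -0.023, 0, 0], [0.17, -0.03, 0, 0], [0.21, -0.037, 0, 0], [0.25, -0.044, 0, 0], [0.28, -0.049, 0, 0], [0.3, -0.053, 0, 0]]]'

```text
clock: 25.88
tool_pos: [0.4709, -0.3382, 0.1999]
orientation: [180.0, 0.0, -98.5]
force: [0.8, 0.2, -3.7]
opening: 0.0071
gripper_force: 30.0
```

Emit:
send_rows --increments '[[[0.02, -0.003, 0, 0], [0.05, -0.009, 0, 0], [0.08, -0.014, 0, 0], [0.11, -0.019, 0, 0], [0.14, -0.025, 0, 0], [0.17, -0.03, 0, 0], [0.2, -0.035, 0, 0], [0.225, -0.04, 0, 0], [0.24, -0.042, 0, 0], [0.24, -0.042, 0, 0]]]'

```text
clock: 27.12
tool_pos: [0.5187, -0.3466, 0.1998]
orientation: [180.0, 0.0, -98.5]
force: [-0.2, -0.1, -3.8]
opening: 0.0073
gripper_force: 30.0
```

```bash
python3 m.py s9.png
```

```text
27.125 [ 0.5187 -0.3466  0.1998] [179.9898   0.0018 -98.5068] [-0.2391 -0.139  -3.8247] 0.007320945581782893
basket_handle [282.1 323.7] 0.68 [ 0.5138 -0.3699  0.2368]
hook_seat [249.2 318. ] 0.88 [ 0.5155 -0.3732  0.205 ]
basket [223.3 320.7] 0.83 [ 0.5149 -0.3707  0.1358]
side basket_handle [124.8 435.3] 0.73
side hook_seat [135.3 431.3] 0.96
```

View pics/s9.png

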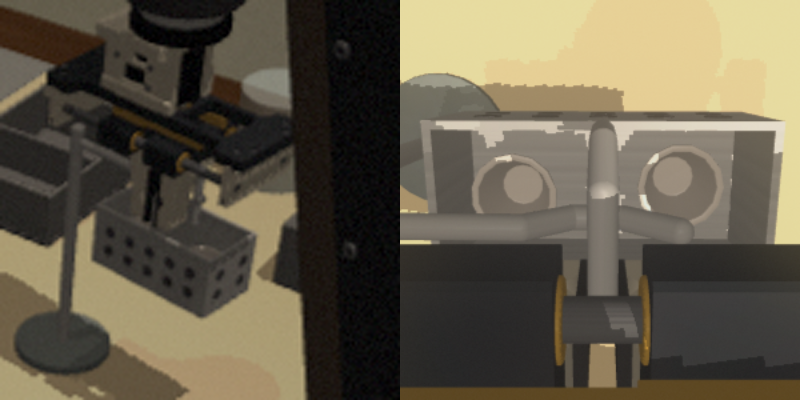

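Threaded: the hook bar passes under the handle's middle, with its tip beyond at crop (690,232). I'm lowering it into the saddle.

Emit:
send_rows --increments '[[[0, 0, -0.015, 0], [0, 0, -0.035, 0], [0, 0, -0.055, 0], [0, 0, -0.07, 0], [0, 0, -0.085, 0], [0, 0, -0.095, 0], [0, 0, -0.105, 0], [0, 0, -0.11, 0], [0, 0, -0.11, 0]]]'

```text
clock: 28.6
tool_pos: [0.5185, -0.3466, 0.1779]
orientation: [180.0, -0.0, -98.5]
force: [-1.0, 0.2, -3.6]
opening: 0.0071
gripper_force: 30.0
```

Emit:
send_rows --increments '[[[0, 0, -0.005, 0], [0, 0, -0.01, 0], [0, 0, -0.01, 0]]]'

```text
clock: 28.98
tool_pos: [0.5186, -0.3466, 0.176]
orientation: [-180.0, -0.0, -98.5]
force: [0.2, 0.6, -4.3]
opening: 0.0076
gripper_force: 30.0
```

Emit:
send_rows --increments '[[[0, 0, -0.005, 0], [0, 0, -0.01, 0], [0, 0, -0.01, 0]]]'

```text
clock: 29.35
tool_pos: [0.5189, -0.3469, 0.1752]
orientation: [-179.9, -0.0, -98.5]
force: [-2.1, 2.6, 4.6]
opening: 0.0071
gripper_force: 30.0
```

Contact with the saddle: the vertical force went from -4 to +5 N. I'm releasing.

Emit:
send_rows --increments '[[[0, 0, 0, 0], [0, 0, 0, 0], [0, 0, 0, 0], [0, 0, 0, 0], [0, 0, 0, 0], [0, 0, 0, 0], [0, 0, 0, 0], [0, 0, 0, 0]]]' --jaw 0.6

```text
clock: 30.35
tool_pos: [0.5186, -0.3466, 0.174]
orientation: [-180.0, -0.0, -98.5]
force: [0.1, -0.1, 1.3]
opening: 0.0528
gripper_force: 0.0
```

Emit:
send_rows --increments '[[[0, 0, 0.04, 0], [0, 0, 0.1, 0], [0, 0, 0.2, 0], [0, 0, 0.3, 0], [0, 0, 0.45, 0], [0, 0, 0.6, 0], [0, 0.2, 0.75, 0], [0, 0.4, 0.8, 0], [0, 0.5, 0.8, 0], [0, 0.5, 0.8, 0]]]'

```text
clock: 31.6
tool_pos: [0.5185, -0.2456, 0.3346]
orientation: [-179.9, 0.0, -98.4]
force: [-0.2, -0.4, 0.8]
opening: 0.0525
gripper_force: 0.0
```

Emit:
send_rows --increments '[[[0, 0, 0, 0], [0, 0, 0, 0], [0, 0, 0, 0], [0, 0, 0, 0], [0, 0, 0, 0], [0, 0, 0, 0], [0, 0, 0, 0], [0, 0, 0, 0], [0, 0, 0, 0], [0, 0, 0, 0], [0, 0, 0, 0], [0, 0, 0, 0]]]'

```text
clock: 33.1
tool_pos: [0.5185, -0.2466, 0.3339]
orientation: [180.0, 0.0, -98.5]
force: [-0.2, 0.5, 0.2]
opening: 0.0527
gripper_force: 0.0
```

```bash
python3 - <<'E'
from h import *
np.set_printoptions(precision=4,suppress=True)
print(ctrl.get_obs()['tool_pos'])
cal=ctrl.calibration('wrist')
for k in range(3):
    b=snap('wrist')
    for t,z in(('basket_handle',.213),('hook_seat',.205),('basket',.112)):
        for r in ctrl.spot_point(t,'wrist')[:1]: print(t,np.round(r['pixel'],1),r['conf'],atz('wrist',r['pixel'],z,cal))
a=snap('side')
r,c=proj('side',(.49,-.36,.2));r,c=int(r),int(c)
A=cv2.resize(a[max(r-75,0):r+75,c-75:c+75],(400,400),interpolation=2)
B=cv2.resize(b[:300,170:470],(400,400))
cv2.imwrite('pics/s10.png',np.hstack([A,B])[:,:,::-1])
E
```

```text
[ 0.5185 -0.2466  0.3339]
basket_handle [ 66.2 302.2] 0.9 [ 0.5129 -0.3689  0.213 ]
hook_seat [ 65.3 301.5] 0.95 [ 0.5134 -0.3711  0.205 ]
basket [ 84.  306.2] 0.85 [ 0.5134 -0.3734  0.112 ]
basket_handle [ 64.2 297.1] 0.56 [ 0.5161 -0.3706  0.213 ]
hook_seat [ 61.1 297.6] 0.72 [ 0.5156 -0.3742  0.205 ]
basket [ 83.7 306.3] 0.64 [ 0.5133 -0.3737  0.112 ]
basket_handle [ 66.5 302.9] 0.58 [ 0.5124 -0.3686  0.213 ]
hook_seat [ 64.  300.4] 0.72 [ 0.514  -0.3721  0.205 ]
basket [ 86.3 305.8] 0.94 [ 0.5141 -0.3715  0.112 ]
```

View pics/s10.png

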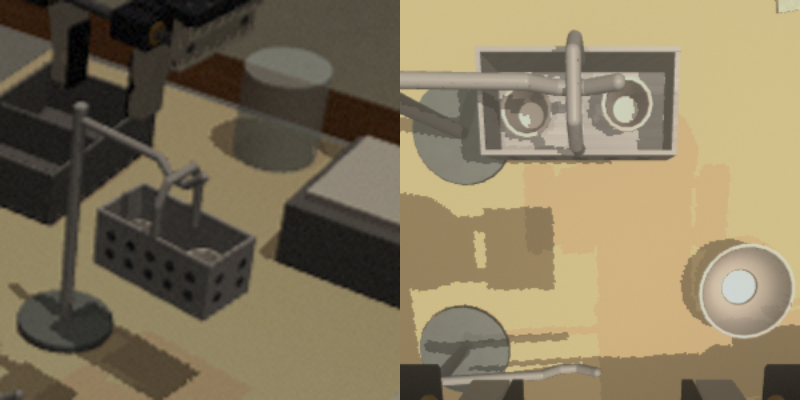

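The basket hangs level in the saddle with both crucibles inside, and the gripper is clear of it. I'm waiting a little longer for it to settle, then handing in.

Emit:
send_rows --increments '[[[0, 0, 0, 0], [0, 0, 0, 0], [0, 0, 0, 0], [0, 0, 0, 0], [0, 0, 0, 0], [0, 0, 0, 0], [0, 0, 0, 0], [0, 0, 0, 0], [0, 0, 0, 0], [0, 0, 0, 0], [0, 0, 0, 0], [0, 0, 0, 0]]]'

```text
clock: 35.25
tool_pos: [0.5186, -0.2466, 0.334]
orientation: [-180.0, 0.0, -98.5]
force: [0.1, -1.0, 0.1]
opening: 0.0526
gripper_force: 0.0
```

Emit:
send_rows --increments '[[[0, 0, 0, 0], [0, 0, 0, 0], [0, 0, 0, 0], [0, 0, 0, 0], [0, 0, 0, 0], [0, 0, 0, 0], [0, 0, 0, 0], [0, 0, 0, 0], [0, 0, 0, 0], [0, 0, 0, 0], [0, 0, 0, 0], [0, 0, 0, 0]]]'

```text
clock: 36.75
tool_pos: [0.5186, -0.2466, 0.334]
orientation: [180.0, -0.0, -98.5]
force: [0.6, 0.6, -0.2]
opening: 0.0529
gripper_force: 0.0
```

```bash
python3 -c "
from plant import ctrl
print(ctrl.close_job())"
```

```text
the job is handed in; nothing more can be done
None
```

The job was handed in at about 37 s: the basket was set down and released in the tray, then hung by its handle on the tall stand's hook, and my last pictures show it level with both crucibles inside; hand-in gave no verdict.

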